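# Pack the panel flush in the fitting jig and hold it

## Task

A loose plywood panel lies askew in the fitting jig on the lathe bench and must sit flush so that it can be screwed down. Pick up the upright steel spacer block, slide it down into the gap between the panel and the row of three stop blocks at the only place where the gap is wide enough for it (in front of the shallowest stop block, centred on it), and push the panel with it until the panel lies flush against the back fence along its whole length. Finish while still gripping the spacer and pressing the panel firmly against the fence, without letting go, and leave the oil bottle, the pliers and the brass stub where they are.

Things in the scene. Friction and masses are not known exactly. Their poses are not given: they have to be found in the camera images.
- jig: fixed fitting jig: dark steel bed 130 (x) x 210 (y) x 10 mm thick, reaching from x=-80 to +50 mm and y=-105 to +105 mm of its origin; origin on its underside, bed surface at z=+10 mm. Its +x axis points from the row of stop blocks to the back fence, y along the fence. All lies below 26 mm
- fence: fixed steel bar 18 x 210 x 16 mm along the +x edge of the jig's bed, axes as the jig's; origin under its centre on the bed, its flat face towards the panel is at x=-9 mm (jig x=+30 mm)
- panel: loose plywood panel 50 (x) x 180 (y) x 12 mm, 60 to 130 g on the bed; origin under its centre. It starts 4 to 7 mm away (at its middle) from the fence and turned up to 0.035 rad; flush against the fence its origin is at jig x=+5 mm and its front edge at jig x=-20 mm. A push of 10 to 15 N seats it; if it jams askew, ease off and push again
- stop_shallow: fixed steel stop block, the shallowest of three side by side (42 mm apart, any order) on the bed across from the fence: 20 (x) x 41 (y) x 12 mm high, axes as the jig's; origin on the bed, mid rear (-x) edge, at jig x=-72 mm; front face at its x=+20 mm. The gap in front of it is the only one that takes the spacer: 32 mm with the panel flush, about 22 to 30 mm at the start
- stop_middle: like stop_shallow, but 38 mm deep: gap 14 mm with the panel flush, too narrow for the spacer
- stop_deep: like stop_shallow, but 41 mm deep: gap 11 mm with the panel flush, too narrow for the spacer
- spacer: loose solid steel spacer block, 16 (x) x 32 (y) x 45 mm high, about 0.13 to 0.24 kg, standing upright on the bench; origin at the centre of its underside, z up. Gripped across its 16 mm and within its upper 20 mm, it can be lowered until its underside is at the bed with the fingers clear of panel and stops
- oil_bottle: bystander: loose amber bottle with red cap, 48 mm across, 110 mm high; origin under its centre
- pliers: bystander: loose pliers with red handles, about 160 mm long, 80 mm wide, 14 mm high; origin under the pivot, jaws to +x
- brass_stub: bystander: loose upright brass bar end, 36 mm across, 35 mm high; origin under its centre
Mind the look-alikes: they are no part of the job. Leave any orange or turquoise look-alike of the spacer alone.

How it is judged:
By the outcome, as a careful person would: the job done as asked, in the order asked, and still so for the second after the job is handed in, while the arm keeps its last pose, push and grip.
It also fails if it takes over 45 s, if anything falls off the work surface, if the arm or the gripper's body presses on something with over 40 N, if the wrist force passes 120 N, or if a joint passes its speed limit or range.

## Robot

A 6-joint arm with a two-finger parallel gripper is mounted at the origin on the work surface. World frame = base frame: x ahead of the robot, y to its left, z up, the work surface at z = 0. Lengths are in m, angles in rad, forces in N, time in s.
With the tool pointing down it reaches from about 0.25 to 0.775 m from the base axis. Payload 4 kg.
Tool frame: the origin (TCP) lies on the centre line of the jaws, within the pads' length; the fingertips stand 11 mm ahead of it and the grasp point (between the pads) lies 8 mm behind it (arm.tip_extent is the distance from the TCP to the fingertips, in m); z points along the fingers, y is the line along which they close (so a half turn about z gives the same grasp; the last joint's range is limited). The gripper opens to 94 mm and grips with 3 to 60 N. Pads are 16 mm wide; open, the fingers measure 119 mm over their backs; the gripper's body (75 mm by 177 mm) begins 78 mm behind the grasp point.
Start: joints at [1.192, 0.087, 1.371, -0, 1.684, -0.103], TCP at [0.15, 0.529, 0.217] pointing down, gripper open.
Joint ranges: [-3.1, 3.1], [-0.76, 2.03], [0.27, 2.55], [-1.08, 4.22], [0.17, 2.65], [-2.57, 2.57]. Speed limits (rad/s): [2.79, 2.79, 3.14, 3.14, 3.14, 3.14].

## Interface

Orientations are given as a unit quaternion [w, x, y, z].
In Python, from station import arm, optics, job gives the robot as it stands. The module is installed in compiled form; this text tells all that it offers.
- The arm moves only by the shell command python3 -m pendant 'ROWS'. ROWS is JSON, a list that holds one entry, the list of rows, each a list of 5 numbers: the shift along the tool's x, y, z in cm, then the turn about the tool's z in degrees, then the finger opening in cm, from 0 to 9.4. A call has 1 to 5 rows; each row is the pose to reach, as a shift and turn from the pose commanded when the call began, along the tool's axes at that moment; what a row does not reach only later rows make up. A row lasts 1/8 s, in which the tool goes at most 62.5 mm and 10.7 degrees, less where a joint would pass 70% of its speed; a pose out of reach is approached as far as the arm can. A call with a gripper value outside its range is refused whole. The fingers move at their own pace and stop on an object; the grip force is fixed at half the most. Time passes only in rows, so rows that repeat a pose let the fingers close. It gives the time, the measured TCP pose, the force, the opening and the grip force at its end, in the units of the state.
- arm.state(): the state, without advancing time (a new reading comes with each control period).
- optics.get_image(name): name is "scene" or "top" or "wrist"; returns a dict with "frame" (400x640x3 uint8, red, green, blue), "camera_matrix" (3x3 intrinsics, pixels), "pose" (4x4, takes a point from camera to world coordinates). Camera axes: x right, y up, looking along -z (the intrinsics and any distortion apply to the point x, -y, -z); pixel columns grow to the right and rows downward; lengths in m; the calibration is good to about 2 mm. A picture is of the moment at which its call begins. There is no depth.
- job.sign_off(): hands the job in; it is judged then, once.
The state is a dict: "time_s": time; "q": joint angles; "qd": joint speeds; "joint_efforts": joint torques, N m; "eef_pos": TCP position; "eef_rot": TCP orientation; "ft_force": force on the tool from outside, world axes, zero at the start; "ft_torque": the same for the moment, N m; "gripper_width": finger opening in m; "finger_force": force on a finger pad.
Only numpy, scipy, OpenCV 4.12 (cv2) and the standard library are available. Lean on these libraries where they do the work, as an engineer would, in place of code of your own. Each camera call takes 0.05 s, during which the arm holds its last target. There are 200 camera calls.

## Working session

There is one attempt and no reset: what is moved stays moved. The work goes in short steps, Python scripts to look and compute and a shell command to move; the robot and the scene stay as the last step left them, time stands still between calls to the robot, and variables do not carry over. Pictures are saved under pics/ and viewed, at most 10 in all, crops included, and the job is handed in when it is done.

```bash
mkdir -p pics; cat > h.py <<'E'
import numpy as np, cv2
from station import arm, optics, job
def snap(cam,name):
    d=optics.get_image(cam); cv2.imwrite(f'pics/{name}.png',d['frame'][:,:,::-1]); np.savez(f'pics/{name}.npz',K=d['camera_matrix'],P=d['pose'],F=d['frame']); print({k:(v if k!='frame' and k!='pose' and k!='camera_matrix' else '') for k,v in d.items()})
def w(name,u,v,z):
    d=np.load(f'pics/{name}.npz'); K,P=d['K'],d['P']
    r=np.linalg.inv(K)@[u,v,1]; r=P[:3,:3]@[r[0],-r[1],-r[2]]; o=P[:3,3]
    return (o+r*(z-o[2])/r[2]).round(4)
def px(name,p):
    d=np.load(f'pics/{name}.npz'); K,P=d['K'],d['P']
    c=P[:3,:3].T@(np.array(p)-P[:3,3]); q=K@[c[0],-c[1],-c[2]]; return (q[:2]/q[2]).round(1)
def crop(name,x,y,ww,hh,s,out):
    im=cv2.imread(f'pics/{name}.png')[y:y+hh,x:x+ww]; cv2.imwrite(f'pics/{out}.png',cv2.resize(im,None,fx=s,fy=s,interpolation=cv2.INTER_CUBIC))
E
python3 - <<'E'
from h import *
snap('top','t0'); snap('scene','s0')
s=arm.state(); print(s['eef_pos'],s['eef_rot'],s['ft_force'],s['gripper_width'],arm.tip_extent)
E
```

```text
{'frame': '', 'camera_matrix': '', 'pose': ''}
{'frame': '', 'camera_matrix': '', 'pose': ''}
[0.14960325 0.52877283 0.21542559] [-2.23353301e-04  1.37437062e-01  9.90510004e-01 -9.67097212e-04] [-0.21268919  0.75971447  0.20789382] 0.09399236864181165 0.011
```

View pics/t0.png

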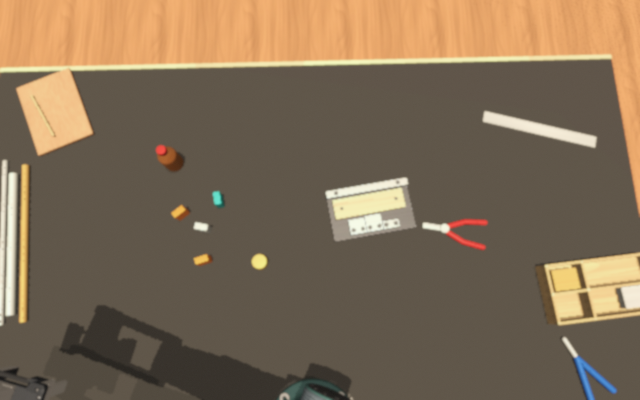

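View pics/s0.png

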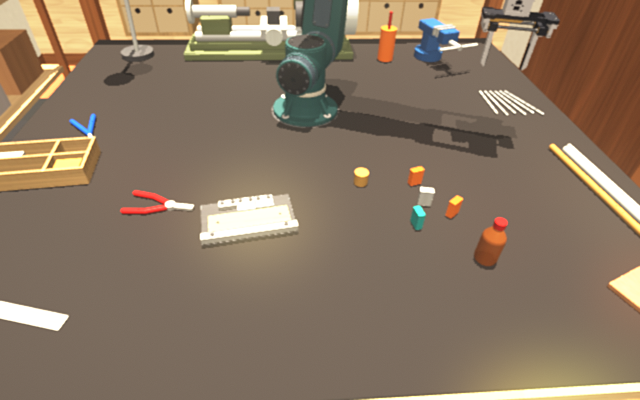

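Top view: spacer-like blocks are orange at (180,211) and (202,259), turquoise at (217,198), and grey steel at (201,227). The grey one fits "steel"; the other three are look-alikes. The jig is at (370,210) with its fence on the upper side and the panel below it, and the stops are nearest the robot. I'll confirm with one enlarged crop.

```bash
python3 - <<'E'
from h import *
im=cv2.imread('pics/t0.png')
a=cv2.resize(im[165:275,160:270],None,fx=5,fy=5,interpolation=cv2.INTER_CUBIC)
a=cv2.resize(im[175:245,318:422],(800,538),interpolation=cv2.INTER_CUBIC)
b=cv2.resize(im[190:245,165:240],(300,220),interpolation=cv2.INTER_CUBIC)
cv2.imwrite('pics/c1.png',a);
cv2.imwrite('pics/c2.png',cv2.resize(im[185:270,160:270],None,fx=7,fy=7,interpolation=cv2.INTER_CUBIC))
for n,u,v,z in [('spacer top',201,226,.045),('jig',370,210,.01),('base',315,395,0)]: print(n,w('t0',u,v,z))
d=np.load('pics/t0.npz');print(d['K'],d['P'].round(3))
E
```

```text
spacer top [0.4703 0.2655 0.045 ]
jig [ 0.5074 -0.1562  0.01  ]
base [ 0.0663 -0.0056  0.    ]
[[446.28835075   0.         316.62788065]
 [  0.         446.28835075 202.59542471]
 [  0.           0.           1.        ]] [[-0.023  0.977 -0.211  0.288]
 [-1.    -0.023  0.002 -0.018]
 [-0.003  0.211  0.977  1.129]
 [ 0.     0.     0.     1.   ]]
```

View pics/c2.png

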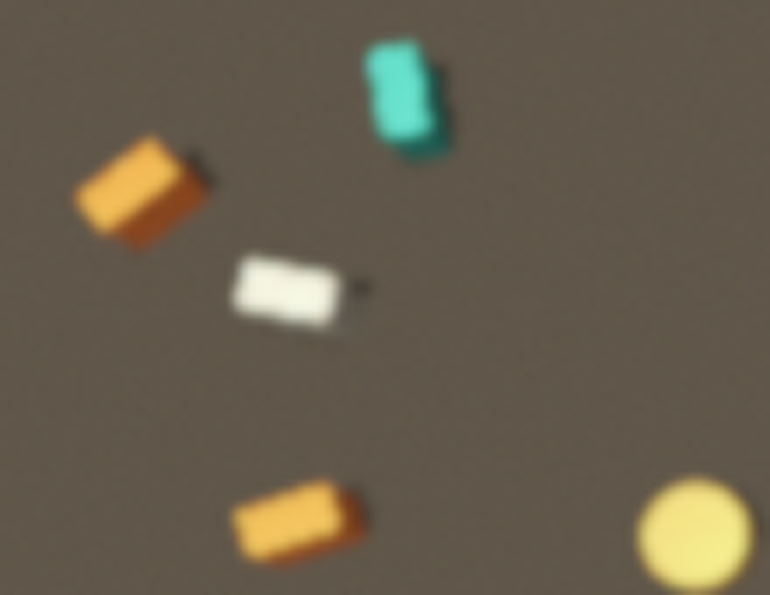

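View pics/c1.png

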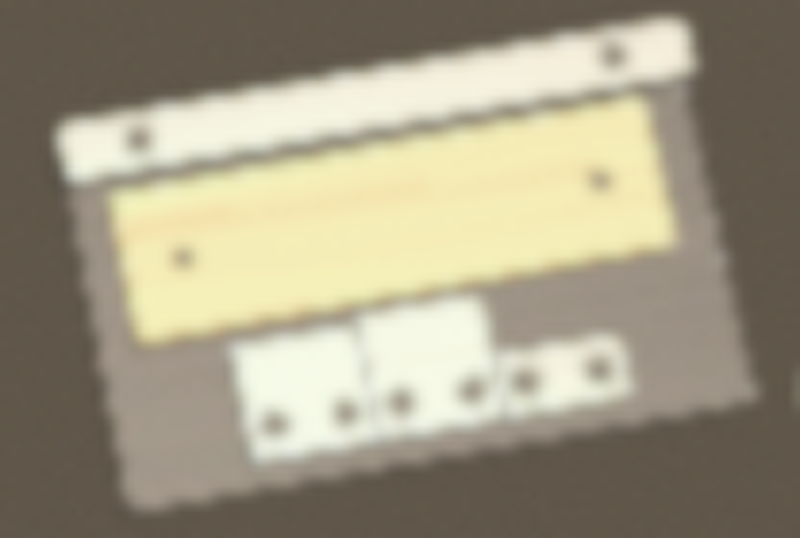

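The enlarged crop shows the grey-white steel block with its top centred near full-image pixel (201,226). It has no colour, unlike the orange and turquoise blocks, so it's the spacer. In the jig crop the shallowest stop is the rightmost one (crop (570,370)). Next I'll estimate poses and go above the spacer.

```bash
cat >> h.py <<'E'
from scipy.spatial.transform import Rotation as R
def go(p,yaw,s=None):
    "shift (cm, tool axes) and turn (deg) to bring TCP to p with tool y at world yaw (deg)"
    s=s or arm.state(); q=s['eef_rot']; M=R.from_quat([q[1],q[2],q[3],q[0]]).as_matrix()
    cy=np.degrees(np.arctan2(M[1,1],M[0,1])); t=-((yaw-cy+180)%360-180)
    print('shift cm',(M.T@(np.array(p)-s['eef_pos'])*100).round(2),'turn',round(t,2),'yaw now',round(cy,2))
E
python3 - <<'E'
from h import *
C=lambda u,v:(160+u/7,185+v/7)
c=[w('t0',*C(*p),.045) for p in [(240,255),(342,269),(331,327),(233,311)]]
ctr=np.mean(c,0); l=c[0]+c[3]-c[1]-c[2]; yaw=np.degrees(np.arctan2(l[1],l[0]))-90
print(c,ctr,yaw)
J=lambda u,v:(318+u/800*104,175+v/538*70)
f=[w('t0',*J(*p),.026) for p in [(68,182),(697,78)]]
d=f[0]-f[1]; print('fence inner',f,np.degrees(np.arctan2(d[1],d[0]))-90,np.linalg.norm(d))
print('stop shallow', [w('t0',*J(*p),.022) for p in [(490,352),(622,336),(634,394),(502,416)]])
print('panel',[w('t0',*J(*p),.022) for p in [(108,197),(645,97),(676,242),(140,347)]])
go(ctr*[1,1,0]+[0,0,.14],yaw)
E
```

```text
[array([0.4822, 0.2824, 0.045 ]), array([0.4763, 0.2463, 0.045 ]), array([0.4558, 0.2496, 0.045 ]), array([0.4623, 0.2842, 0.045 ])] [0.46915  0.265625 0.045   ] -9.94786803803376
fence inner [array([ 0.5361, -0.0463,  0.026 ]), array([ 0.5664, -0.2557,  0.026 ])] 8.233503488263977 0.21158083561608312
stop shallow [array([ 0.4767, -0.1828,  0.022 ]), array([ 0.481 , -0.2262,  0.022 ]), array([ 0.4617, -0.2289,  0.022 ]), array([ 0.4555, -0.1855,  0.022 ])]
panel [array([ 0.5316, -0.0595,  0.022 ]), array([ 0.5614, -0.2388,  0.022 ]), array([ 0.512 , -0.2459,  0.022 ]), array([ 0.4811, -0.0684,  0.022 ])]
shift cm [-37.91 -16.61   7.57] turn 84.15 yaw now 74.2
```

```bash
python3 -m pendant '[[[-37.9,-16.6,5,84,6],[-37.9,-16.6,5,84,6],[-37.9,-16.6,5,84,6],[-37.9,-16.6,5,84,6],[-37.9,-16.6,5,84,6]]]' | tail -5
python3 -c "
from h import *
go([.4692,.2656,.14],-9.9)"
```

```text
eef_pos: [0.3904, 0.3305, 0.1783]
eef_rot: [-0.0, 0.573, 0.82, -0.0]
ft_force: [0.2, 0.6, -0.0]
gripper_width: 0.0604
finger_force: 0.0
shift cm [-8.81  5.17  3.83] turn 30.04 yaw now 20.14
```

```bash
python3 -m pendant '[[[-8.8,5.2,3.8,30,6],[-8.8,5.2,3.8,30,6],[-8.8,5.2,3.8,30,6],[-8.8,5.2,3.8,30,6]]]' | tail -5
python3 -c "
from h import *
go([.4692,.2656,.14],-9.9)
snap('wrist','w1')
P=px
for p in [(.4692,.2656,.045),(.4692,.2656,0)]: print(px('w1',p))
"
```

```text
eef_pos: [0.4688, 0.2672, 0.14]
eef_rot: [-0.0, 0.763, 0.646, -0.001]
ft_force: [-0.8, -0.1, -0.0]
gripper_width: 0.0597
finger_force: 0.0
shift cm [-0.15  0.07  0.  ] turn 0.41 yaw now -9.49
{'frame': '', 'camera_matrix': '', 'pose': ''}
[321.1 206.4]
[320.9 195.1]
```

View pics/w1.png

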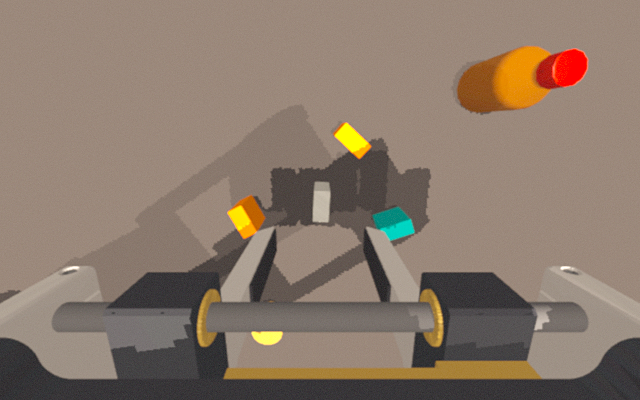

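The steel block sits at (321,206) with its top face at rows 192–221, exactly where predicted and square between the fingers at columns 275 and 370. The look-alikes at (248,217) and (393,222) are clear of the fingers. I'll descend and grip.

```bash
python3 -m pendant '[[[-0.15,0.05,5,0.4,4.5],[-0.15,0.05,8,0.4,4.5],[-0.15,0.05,10.7,0.4,4.5],[-0.15,0.05,10.7,0.4,4.5],[-0.15,0.05,10.7,0.4,4]]]' | tail -5
python3 -m pendant '[[[0,0,0,0,1],[0,0,0,0,0.5],[0,0,0,0,0.5],[0,0,0,0,0.5],[0,0,0,0,0.5]]]' | tail -5
```

```text
eef_pos: [0.4696, 0.2671, 0.0354]
eef_rot: [0.0, 0.765, 0.644, 0.001]
ft_force: [0.0, 0.7, 0.5]
gripper_width: 0.0406
finger_force: 0.0
eef_pos: [0.4696, 0.2666, 0.0348]
eef_rot: [0.0, 0.766, 0.643, 0.001]
ft_force: [0.1, 0.2, 4.9]
gripper_width: 0.0156
finger_force: 29.9
```

```bash
python3 -m pendant '[[[0,0,-5,0,0.5],[0,0,-10.5,0,0.5],[0,0,-10.5,0,0.5]]]' | tail -5
python3 -c "
from h import *
go([.4896,-.203,.14],8.2)"
```

```text
eef_pos: [0.4719, 0.2674, 0.1442]
eef_rot: [0.001, 0.766, 0.643, 0.005]
ft_force: [-0.3, 0.5, -1.2]
gripper_width: 0.0157
finger_force: 29.9
shift cm [-46.04   9.84   0.24] turn -18.12 yaw now -9.92
```

```bash
python3 -m pendant '[[[-46,9.8,0,-18,0.5],[-46,9.8,0,-18,0.5],[-46,9.8,0,-18,0.5],[-46,9.8,0,-18,0.5],[-46,9.8,0,-18,0.5]]]' | tail -5
python3 -c "
from h import *
go([.4896,-.203,.14],8.2)"
```

```text
eef_pos: [0.4791, -0.0424, 0.1367]
eef_rot: [-0.001, 0.655, 0.755, -0.001]
ft_force: [0.8, 0.6, -2.2]
gripper_width: 0.0158
finger_force: 29.9
shift cm [-16.05  -1.22  -0.35] turn -0.11 yaw now 8.09
```

```bash
python3 -m pendant '[[[-15.5,-1.2,0,0,0.5],[-15.5,-1.2,0,0,0.5],[-15.5,-1.2,0,0,0.5],[-15.5,-1.2,0,0,0.5],[-15.5,-1.2,0,0,0.5]]]' | tail -5
python3 - <<'E'
from h import *
go([.4896,-.203,.14],8.2)
snap('wrist','w2'); snap('top','t2')
s=arm.state(); print(s['time_s'],s['eef_pos'])
crop('w2',120,80,400,300,2,'w2c')
E
```

```text
eef_pos: [0.4896, -0.1947, 0.1373]
eef_rot: [-0.002, 0.655, 0.755, -0.0]
ft_force: [-0.4, 0.2, -2.1]
gripper_width: 0.0154
finger_force: 29.9
shift cm [-0.82 -0.12 -0.27] turn -0.1 yaw now 8.1
{'frame': '', 'camera_matrix': '', 'pose': ''}
{'frame': '', 'camera_matrix': '', 'pose': ''}
4.25 [ 0.49010356 -0.19432582  0.13818912]
```

View pics/w2c.png

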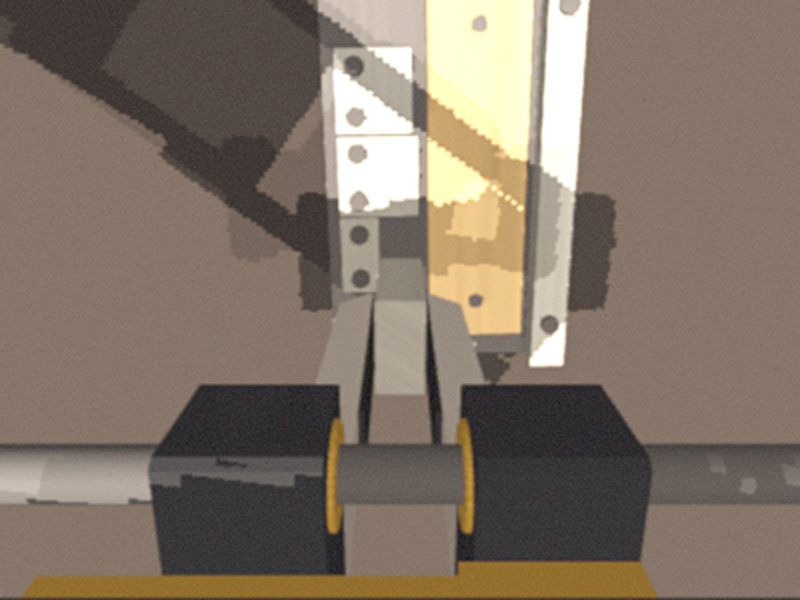

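The crop shows the shallow stop nearest the gripper at crop (360,255). The panel front edge is at column ~428, the fence inner edge runs from (547,0) to (531,366), and the spacer underside is at about (402,270).

```bash
python3 - <<'E'
from h import *
C=lambda u,v,z:w('w2',120+u/2,80+v/2,z)
f=[C(547,0,.026),C(530,366,.026)]; d=f[0]-f[1]; print('fence',f,np.degrees(np.arctan2(d[1],d[0]))-90)
p=[C(426.5,5,.022),C(428,290,.022)]; d=p[0]-p[1]; pyaw=np.degrees(np.arctan2(d[1],d[0]))-90; print('panel front',p,pyaw)
fb=[C(411,47,.022),C(412,133,.022),C(418,136,.022),C(420,213,.022)];print('stops front',fb)
rr=[C(333,47,.022),C(342,292,.022)];d=rr[0]-rr[1];print('rear edge yaw',np.degrees(np.arctan2(d[1],d[0]))-90)
st=[C(342,217,.022),C(379,217,.022),C(378,292,.022),C(343,292,.022)]; print('shallow',st,np.mean(st,0))
print('spacer bottom far edge corners', [C(u,260,.0348) for u in (379,426)])
s=arm.state();print(s['eef_pos'])
E
```

```text
fence [array([ 0.5401, -0.0698,  0.026 ]), array([ 0.5702, -0.2548,  0.026 ])] 9.241201097381122
panel front [array([ 0.4852, -0.0793,  0.022 ]), array([ 0.508 , -0.2202,  0.022 ])] 9.191749817160613
stops front [array([ 0.4808, -0.0989,  0.022 ]), array([ 0.4872, -0.139 ,  0.022 ]), array([ 0.4904, -0.1401,  0.022 ]), array([ 0.4974, -0.1789,  0.022 ])]
rear edge yaw 8.596437989626168
shallow [array([ 0.4575, -0.1867,  0.022 ]), array([ 0.4766, -0.184 ,  0.022 ]), array([ 0.4815, -0.2252,  0.022 ]), array([ 0.4628, -0.2279,  0.022 ])] [ 0.4696  -0.20595  0.022  ]
spacer bottom far edge corners [array([ 0.4796, -0.2032,  0.0348]), array([ 0.5032, -0.1998,  0.0348])]
[ 0.49010356 -0.19432582  0.13818912]
```

```bash
python3 -c "
from h import *
go([.4918,-.2028,.065],8.8)"
```

```text
shift cm [-0.87  0.06  7.32] turn -0.62 yaw now 8.18
```

```bash
python3 -m pendant '[[[-0.9,0.1,2,-0.6,0.5],[-0.9,0.1,5,-0.6,0.5],[-0.9,0.1,7.2,-0.6,0.5],[-0.9,0.1,7.2,-0.6,0.5],[-0.9,0.1,7.2,-0.6,0.5]]]' | tail -5
python3 - <<'E'
from h import *
snap('wrist','w3')
go([.4918,-.2028,.047],8.8)
crop('w3',220,120,200,150,4,'w3c')
E
```

```text
eef_pos: [0.4934, -0.2041, 0.0681]
eef_rot: [0.001, 0.651, 0.759, 0.0]
ft_force: [0.3, -0.1, -1.5]
gripper_width: 0.0162
finger_force: 29.9
{'frame': '', 'camera_matrix': '', 'pose': ''}
shift cm [ 0.2  -0.16  2.15] turn -0.06 yaw now 8.74
```

View pics/w3c.png

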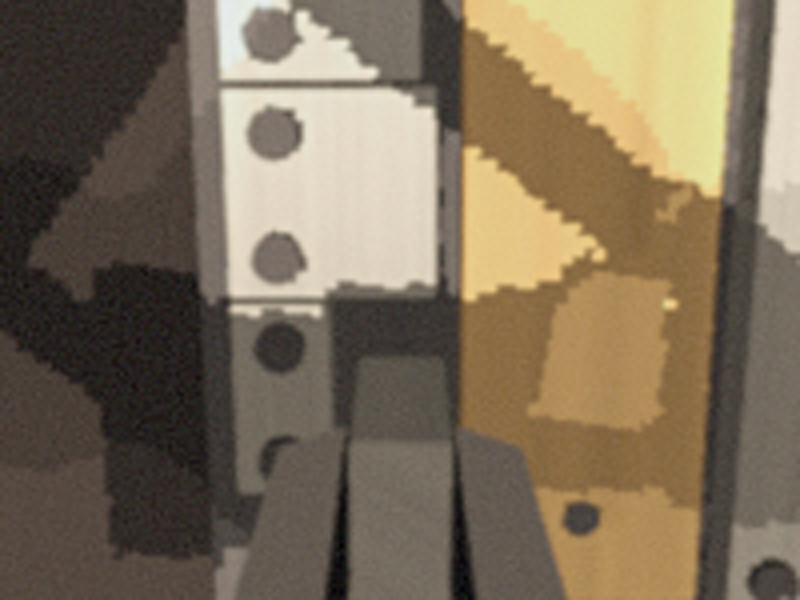

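The spacer's lower far edge spans columns 357–447 at row 355. The stop face is at 331 and the panel edge at 460, so it's about 1.5 mm too close to the panel. I'll check how well it's centred along the stop.

```bash
python3 - <<'E'
from h import *
C=lambda u,v,z:w('w3',220+u/4,120+v/4,z)
a=np.array([np.sin(np.radians(-8.8)),np.cos(np.radians(8.8)),0]); b=np.array([a[1],-a[0],0])
s=arm.state(); zb=s['eef_pos'][2]-.0348
for n,p in dict(tcp=s['eef_pos'],spfarL=C(357,355,zb),spfarR=C(447,355,zb),stopfar=C(331,301,.022),stopnear=C(240,493,.022),panel=C(461,355,.022)).items(): print(n,np.round([b@p*1000,a@p*1000],1))
go([.4918,-.2028,.047],8.8)
E
```

```text
tcp [ 456.6 -277.6]
spfarL [ 448.  -262.2]
spfarR [ 465.1 -262.2]
stopfar [ 442.5 -254.7]
stopnear [ 422.9 -295.8]
panel [ 468.3 -265.9]
shift cm [ 0.2  -0.16  2.15] turn -0.06 yaw now 8.74
```

```bash
python3 -m pendant '[[[0.3,-0.1,0,0,0.5],[0.3,-0.1,0.7,0,0.5],[0.3,-0.1,1.3,0,0.5],[0.3,-0.1,1.9,0,0.5],[0.3,-0.1,1.9,0,0.5]]]' | tail -5
python3 -m pendant '[[[0,0,0,0,0.5],[0,0,0,0,0.5]]]' | tail -5
```

```text
eef_pos: [0.4906, -0.2015, 0.0469]
eef_rot: [-0.001, 0.652, 0.759, -0.0]
ft_force: [-0.9, -0.1, -1.6]
gripper_width: 0.016
finger_force: 29.9
eef_pos: [0.4915, -0.2019, 0.0483]
eef_rot: [0.0, 0.652, 0.759, 0.0]
ft_force: [0.2, -0.2, -1.3]
gripper_width: 0.0157
finger_force: 29.9
```

```bash
python3 -m pendant '[[[0,0,0.15,0,0.5],[0,0.2,0.15,0,0.5],[0,0.4,0.15,0,0.5],[0,0.6,0.15,0,0.5],[0,0.6,0.15,0,0.5]]]' | tail -5
python3 -m pendant '[[[0,0.1,0,0,0.5],[0,0.2,0,0,0.5],[0,0.3,0,0,0.5],[0,0.3,0,0,0.5]]]' | tail -5
```

```text
eef_pos: [0.4973, -0.2009, 0.0465]
eef_rot: [-0.0, 0.651, 0.759, 0.0]
ft_force: [0.1, -0.1, 0.0]
gripper_width: 0.0156
finger_force: 29.9
eef_pos: [0.5003, -0.2004, 0.0465]
eef_rot: [0.0, 0.652, 0.759, 0.0]
ft_force: [-0.5, 0.0, -1.7]
gripper_width: 0.0158
finger_force: 29.9
```

```bash
python3 -m pendant '[[[0,0.07,0,0,0.5],[0,0.13,0,0,0.5],[0,0.2,0,0,0.5],[0,0.2,0,0,0.5]]]' | tail -5
python3 -m pendant '[[[0,0.05,0,0,0.5],[0,0.1,0,0,0.5],[0,0.1,0,0,0.5]]]' | tail -5
```

```text
eef_pos: [0.5014, -0.2, 0.0464]
eef_rot: [-0.001, 0.652, 0.759, -0.0]
ft_force: [-4.0, 0.2, 1.5]
gripper_width: 0.0157
finger_force: 29.9
eef_pos: [0.5019, -0.1997, 0.0463]
eef_rot: [-0.001, 0.652, 0.759, -0.001]
ft_force: [-5.9, -0.0, 2.4]
gripper_width: 0.0157
finger_force: 29.9
```

```bash
python3 -m pendant '[[[0,0.05,0,0,0.5],[0,0.1,0,0,0.5],[0,0.15,0,0,0.5],[0,0.15,0,0,0.5]]]' | tail -5
python3 -m pendant '[[[0,0.05,0,0,0.5],[0,0.1,0,0,0.5],[0,0.15,0,0,0.5],[0,0.15,0,0,0.5]]]' | tail -5
```

```text
eef_pos: [0.5028, -0.199, 0.046]
eef_rot: [-0.002, 0.651, 0.759, -0.001]
ft_force: [-6.8, 2.1, 2.2]
gripper_width: 0.0153
finger_force: 29.9
eef_pos: [0.5031, -0.1987, 0.0458]
eef_rot: [-0.003, 0.651, 0.759, -0.002]
ft_force: [-8.8, 1.6, 4.3]
gripper_width: 0.0154
finger_force: 29.9
```

```bash
python3 -m pendant '[[[0,0.1,0,0,0.5],[0,0.2,0,0,0.5],[0,0.3,0,0,0.5],[0,0.3,0,0,0.5]]]' | tail -5
python3 - <<'E'
from h import *
snap('wrist','w4'); snap('top','t4')
print(arm.state()['ft_force'],arm.state()['time_s'])
im=cv2.imread('pics/w4.png'); t=cv2.imread('pics/t4.png')
a=cv2.resize(im[40:330,200:480],(560,580),interpolation=cv2.INTER_CUBIC)
b=cv2.resize(t[170:245,318:422],(240,173)); cv2.imwrite('pics/w4c.png',a)
E
```

```text
eef_pos: [0.5035, -0.1988, 0.0457]
eef_rot: [-0.006, 0.651, 0.759, -0.004]
ft_force: [-15.7, 0.5, 7.9]
gripper_width: 0.0161
finger_force: 30.0
{'frame': '', 'camera_matrix': '', 'pose': ''}
{'frame': '', 'camera_matrix': '', 'pose': ''}
[-14.88728605  -0.06507441   8.05626047] 9.4
```

View pics/w4c.png

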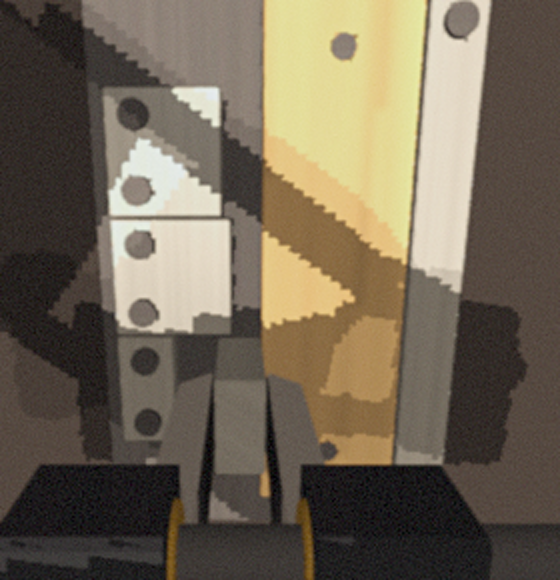

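The panel edge now meets the fence from (427,0) to (395,465) with no dark gap, and the spacer sits between the shallow stop and the panel. I still need to check the far end in the top and wrist images.

```bash
python3 - <<'E'
from h import *
im=cv2.imread('pics/w4.png'); t=cv2.imread('pics/t4.png')
a=cv2.resize(im[0:130,330:460],(390,390),interpolation=cv2.INTER_CUBIC)
b=cv2.resize(t[175:245,318:418],(400,280),interpolation=cv2.INTER_CUBIC)
c=np.zeros((400,800,3),np.uint8); c[:390,:390]=a; c[:280,400:]=b; cv2.imwrite('pics/c4.png',c)
E
```

```text
(no output)
```

View pics/c4.png

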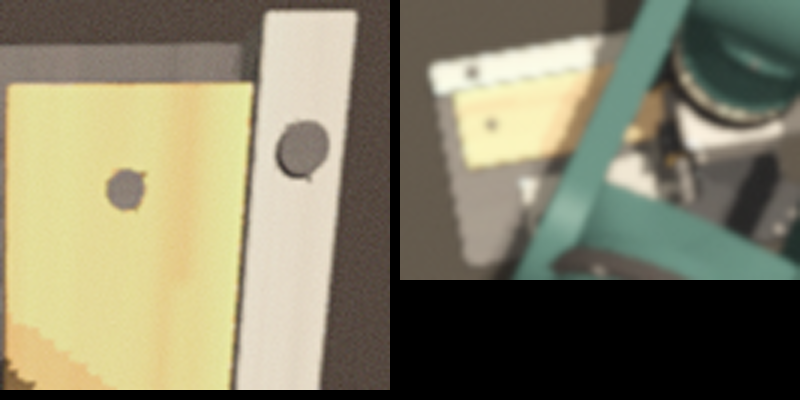

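```bash
python3 - <<'E'
from h import *
F=lambda u,v:(330+u/3,v/3); G=lambda u,v:(200+u/2,40+v/2)
b=np.array([np.cos(np.radians(8.8)),np.sin(np.radians(8.8)),0]); a=np.array([-b[1],b[0],0])
for n,p,f in [('far',F(252,90),F(260,90)),('mid',F(232,385),F(237,385)),('mid2',G(408,262),G(411,262)),('near',G(396,455),G(397,455))]:
    P=w('w4',*p,.022);Q=w('w4',*f,.026); print(n,(b@P*1000).round(1),(b@Q*1000).round(1),'gap',((Q-P)@b*1000).round(2),'y',(a@P*1000).round())
g=np.load('pics/w4.npz')['F'].astype(int).sum(2)
for v in (30,45,60,80,100,120,140): print(v,g[v,395:425])
E
```

```text
far 523.9 524.4 gap 0.52 y -141.0
mid 524.5 524.5 gap 0.0 y -199.0
mid2 524.5 524.4 gap -0.11 y -228.0
near 525.8 524.9 gap -0.88 y -302.0
30 [583 580 585 588 592 599 609 602 610 614 614 619 608 623 617 618 620 629
 600 435 312 480 610 648 654 654 653 649 648 650]
45 [576 584 584 589 594 599 602 605 608 609 610 609 613 610 620 618 623 546
 352 307 523 623 655 653 651 653 657 635 494 337]
60 [579 584 588 592 596 600 604 605 607 608 609 613 613 614 621 615 502 318
 339 549 645 651 651 654 651 648 645 650 653 650]
80 [592 596 588 600 601 604 603 607 611 611 614 609 620 624 573 397 289 471
 599 646 653 646 654 650 651 641 652 650 648 642]
100 [589 595 600 597 605 600 607 612 608 617 614 620 613 497 328 344 567 650
 651 652 653 649 645 647 648 648 646 647 647 651]
120 [593 603 599 601 602 598 609 601 610 614 622 595 405 313 493 615 649 646
 657 650 642 642 645 652 643 650 651 650 646 643]
140 [598 599 596 600 607 603 606 614 623 606 492 313 344 535 633 651 649 641
 645 638 642 648 648 647 643 649 652 647 644 638]
```

```bash
cat > strip.py <<'E'
from h import *
import sys
n=sys.argv[1]; d=np.load(f'pics/{n}.npz'); g=d['F'].astype(float).sum(2); b=np.array([np.cos(np.radians(8.8)),np.sin(np.radians(8.8)),0]); a=np.array([-b[1],b[0],0])
for y in range(-145,-315,-12):
    P=b*.5247+a*y/1000; p=px(n,P+[0,0,.022]); q=px(n,P+[0,0,.026]); mm=px(n,P+b*.01+[0,0,.022])[0]-p[0]
    r=g[int(round(p[1]))]; x=int(round((p[0]+q[0])/2)); s=r[x-6:x+7]; i=np.argmin(s); L=np.median(s[:max(i-2,1)]);Rr=np.median(s[i+3:]) if i<10 else s[-1]
    m=min(s); t=(min(L,Rr)+m)/2
    wd=sum(np.clip((np.where(np.arange(13)<=i,L,Rr)-s)/(np.where(np.arange(13)<=i,L,Rr)-m),0,1)[max(i-3,0):i+4])
    print(y,'pred',round(q[0]-p[0],2),'strip',round(wd,2),'at',x-6+i,'mid pred',round((p[0]+q[0])/2,1),'px/mm',round(mm/10,2),s.astype(int) if y%3==0 else '')
E
python3 strip.py w4
```

```text
-145 pred 2.1 strip 2.43 at 414 mid pred 415.8 px/mm 1.64 
-157 pred 2.0 strip 2.59 at 413 mid pred 414.1 px/mm 1.61 
-169 pred 2.0 strip 2.42 at 411 mid pred 412.4 px/mm 1.58 
-181 pred 1.8 strip 2.68 at 410 mid pred 410.8 px/mm 1.55 
-193 pred 1.9 strip 2.45 at 408 mid pred 409.2 px/mm 1.53 
-205 pred 1.7 strip 2.47 at 407 mid pred 407.8 px/mm 1.5 
-217 pred 1.6 strip 2.38 at 405 mid pred 406.3 px/mm 1.47 
-229 pred 1.6 strip 3.02 at 404 mid pred 404.9 px/mm 1.45 
-241 pred 1.6 strip 2.88 at 402 mid pred 403.5 px/mm 1.43 
-253 pred 1.5 strip 3.23 at 401 mid pred 402.2 px/mm 1.4 
-265 pred 1.5 strip 2.42 at 400 mid pred 401.0 px/mm 1.39 
-277 pred 1.4 strip 2.45 at 399 mid pred 399.7 px/mm 1.36 
-289 pred 1.4 strip 2.41 at 398 mid pred 398.5 px/mm 1.35 
-301 pred 1.3 strip 2.46 at 397 mid pred 397.4 px/mm 1.32 
-313 pred 1.3 strip 1.08 at 401 mid pred 396.2 px/mm 1.3
```

The visible strip is uniform along the whole fence and matches the 4 mm height parallax, so the panel is flush. I'll hold briefly, confirm the force is steady, and hand in.

```bash
python3 -m pendant '[[[0,0.05,0,0,0.5],[0,0.05,0,0,0.5],[0,0.05,0,0,0.5],[0,0.05,0,0,0.5],[0,0.05,0,0,0.5]]]' | tail -5
python3 -m pendant '[[[0,0,0,0,0.5],[0,0,0,0,0.5],[0,0,0,0,0.5],[0,0,0,0,0.5]]]' | tail -5
python3 - <<'E'
from h import *
snap('wrist','w5')
E
python3 strip.py w5 | cut -c1-60
```

```text
eef_pos: [0.5035, -0.1988, 0.0457]
eef_rot: [-0.006, 0.651, 0.759, -0.004]
ft_force: [-16.4, 0.3, 8.0]
gripper_width: 0.0154
finger_force: 30.0
eef_pos: [0.5035, -0.1988, 0.0457]
eef_rot: [-0.006, 0.651, 0.759, -0.004]
ft_force: [-16.1, -0.1, 7.6]
gripper_width: 0.0156
finger_force: 30.0
{'frame': '', 'camera_matrix': '', 'pose': ''}
-145 pred 2.1 strip 2.43 at 414 mid pred 415.8 px/mm 1.64 
-157 pred 2.0 strip 2.72 at 413 mid pred 414.0 px/mm 1.61 
-169 pred 1.9 strip 2.44 at 411 mid pred 412.4 px/mm 1.58 
-181 pred 1.9 strip 2.76 at 409 mid pred 410.8 px/mm 1.56 
-193 pred 1.8 strip 2.43 at 408 mid pred 409.2 px/mm 1.53 
-205 pred 1.7 strip 2.59 at 407 mid pred 407.8 px/mm 1.5 
-217 pred 1.7 strip 2.49 at 405 mid pred 406.2 px/mm 1.48 
-229 pred 1.6 strip 2.99 at 403 mid pred 404.9 px/mm 1.45 
-241 pred 1.6 strip 2.58 at 403 mid pred 403.5 px/mm 1.43 
-253 pred 1.6 strip 3.31 at 401 mid pred 402.2 px/mm 1.41 
-265 pred 1.5 strip 3.01 at 400 mid pred 401.0 px/mm 1.39 
-277 pred 1.4 strip 2.69 at 399 mid pred 399.7 px/mm 1.36 
-289 pred 1.4 strip 2.24 at 398 mid pred 398.5 px/mm 1.35 
-301 pred 1.3 strip 2.25 at 397 mid pred 397.4 px/mm 1.32 
-313 pred 1.3 strip 1.61 at 394 mid pred 396.2 px/mm 1.3
```

```bash
python3 -c "
from h import *
print(job.sign_off())"
```

```text
the job is handed in; nothing more can be done
None
```

I handed the job in with the panel flush against the fence along its whole length, as far as the wrist camera shows, and the spacer still gripped in front of the shallow stop, pressing at about 16 N; the verdict wasn't shown.

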